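Pin a lift stay to its clevis on a cabinet panel

TASK

On the cabinet panel, swing the steel stay arm round until its eye lies between the two ears of the clevis, then take the larger of the two pivot pins from the wooden stand and pass it down through the upper ear, the eye and the lower ear until its flange sits fully home, and let go. The holes in the ears are in eccentric bushes, set off to an unknown side, so feel for the hole with the pin's nose and do not force it: never push the pin against the fitting with more than 30 N. Leave the smaller pin in the stand and do not disturb the other things.

Things in the scene. Friction and masses are not known exactly. Their poses are not given: they have to be found in the camera images.
- panel: white cabinet side panel lying flat, fixed, 300 (x) x 260 (y) x 18 mm. Origin at the centre of its underside, on the bench; z up. Its hardware, in its frame: the stay's pivot at x = -70, y = 0 mm; the steel clevis with its middle at x = +70, y = 0: two round level ears, one above the other, 62 mm across and about 9 mm thick, joined by a web on the +x side, open to -x and both y sides
- clevis_mid (a point): middle of the upper ear's top (70 mm over the bench). Each ear (flat 40 to 48 and 62 to 70 mm over the bench) holds a flat dark bush, 43 mm across, in a rim 0.5 mm higher; the bush's 17.5 mm round hole is eccentric: its axis is 7 mm from this point, in any direction, the same in both ears, locked, not reported. Flat all round the hole, 1 mm chamfer
- stay (a joint): angle of the stay arm on its upright pivot, rad, anticlockwise from above; at 0 the arm points along the panel's +x, its eye at the clevis's middle. Starts at 0.4 to 0.75 (eye on the +y side); range -0.3 to 1.0. Stiff (0.25 N m, about 2 N at the eye), stays where left. Flat steel bar 24 wide, 8 thick, 51 to 59 mm over the bench, so it passes between the ears
- eye (a point): centre of the eye at the end of the stay arm, 140 mm from the pivot, 55 mm over the bench: a steel ring 50 mm across and 8 mm thick with a 33 mm hole, wide enough for the pin wherever the bush holes are, if it lies within about 1.5 mm of the clevis's middle; a little further off the pin pushes it aside
- stay_post (a point): centre of the top of the black upright post on the stay arm, 70 mm from the pivot: diameter 16 mm, standing 34 mm above the arm (top 93 mm above the bench); pinch it from above to swing the arm
- pin: larger pivot pin, about 100 g, hanging upright in the stand. Origin on its axis at the flange's underside (70 mm over the bench when home), z up. Above: flange 28 mm across, 5 thick, then black flat-sided grip 22 (pin x) x 16 (pin y) x 30 mm high, top 35 mm over the origin. Below: round shank 16 mm across for 38 mm, then 4 mm of taper to a flat 11 mm nose 42 mm below. May be fitted at any turn
- short_pin: the smaller pivot pin, same form: flange 22 mm, grip 14 x 11 x 22 mm, shank 12 mm diameter and 24 mm long with taper; too short for this job, leave it. Origin on its axis at the underside of the flange
- stand: wooden pin stand, block 150 (x) x 60 (y) x 55 mm high, fixed, with two 20 mm holes straight through at x = -36 and +36 mm, y = 0 in its frame; a pin hangs in each, flange on the top, 2 mm or more of play. Which pin is in which hole varies. Origin at the centre of its underside
- tape: tape measure, 74 x 38 x 60 mm, loose, standing on the bench; leave alone. Origin at the centre of its underside
- driver: screwdriver about 190 mm long, loose, lying on the bench, handle to its -x; leave alone. Origin at its underside, near the middle
- bin: open blue plastic screw bin 120 x 90 x 55 mm, fixed. Origin at the centre of its underside

How it is judged:
By the outcome, as a careful person would: the job done as asked, in the order asked, and still so for the second after the job is handed in, with the robot touching nothing.
It also fails if it takes over 72 s, if anything falls off the work surface, if the arm or the gripper's body presses on something with over 40 N, if the wrist force passes 120 N, or if a joint passes its speed limit or range.

ROBOT

A 6-joint arm with a two-finger parallel gripper is mounted at the origin on the work surface. World frame = base frame: x ahead of the robot, y to its left, z up, the work surface at z = 0. Lengths are in m, angles in rad, forces in N, time in s.
With the tool pointing down it reaches from about 0.35 to 1 m from the base axis. Payload 7.1 kg.
Tool frame: the origin (TCP) lies between the finger pads; the fingertips stand 22 mm ahead of it and the grasp point (between the pads) lies 3 mm ahead of it; z points along the fingers, y is the line along which they close (so a half turn about z gives the same grasp; the last joint's range is limited). The gripper opens to 85 mm and grips with 20 to 120 N. Pads are 22 mm wide; open, the fingers measure 114 mm over their backs; the gripper's body (76 mm by 85 mm) begins 54 mm behind the grasp point. The pads swing forward as they close: fully open they stand 13 mm farther back than shut.
Start: joints at [1.308, 0.423, 1.63, -0, 1.089, -0.019], TCP at [0.151, 0.607, 0.253] pointing down, gripper open.
Joint ranges: [-3, 3], [-0.9, 2.11], [0.09, 2.58], [-1.31, 4.45], [0.11, 2.69], [-2.54, 2.54]. Speed limits (rad/s): [2.39, 2.39, 3.01, 3.14, 3.14, 3.14].

INTERFACE

Orientations are given as a rotation vector (axis times angle).
In Python, from rig import manip gives the robot as it stands. The module is installed in compiled form; this text tells all that it offers. Calls block until the motion is done:
- manip.move_to(position, orientation): joint-space move of the TCP to a pose.
- manip.servo_line(position, orientation=None, rate=0.15): straight line of the TCP; orientation=None keeps the orientation; rate is the mean speed in m/s.
- manip.set_joints(angles): joint-space move.
- manip.command_gripper(opening, f_grip=None): finger opening in m; f_grip is the grip in N (None keeps the last); returns when the fingers have stopped.
- manip.hold(seconds).
- manip.solve_ik(position, orientation): joint angles nearest the present ones, or None.
- manip.camera(name): name is "scene" or "top"; returns a dict with "image" (420x560x3 uint8, red, green, blue), "fx", "fy", "cx", "cy" (pixels), "k1" (the pictures are not rectified: a ray, as slopes to the right and down, at radius r is drawn at 1 + k1 r^2 times it, then the intrinsics apply), "cam_to_world" (4x4, takes a point from camera to world coordinates). Camera axes: x right, y down, z forward; pixel columns grow to the right and rows downward; lengths in m; the calibration is good to about 2 mm. A picture is of the moment at which its call begins. There is no depth.
A pose or a line that the arm cannot do raises manip.IKError and nothing moves.
- manip.sign_off(): hands the job in; it is judged then, once.
Readings, each from a call of its own:
- manip.get_time(): time.
- manip.get_joint_positions(): joint angles.
- manip.get_joint_vel(): joint speeds.
- manip.get_tau(): joint torques, N m.
- manip.get_position(): TCP position.
- manip.get_ee_rot(): TCP orientation.
- manip.get_contact_force(): force on the tool from outside, world axes, zero at the start.
- manip.get_torque(): the same for the moment, N m.
- manip.get_width(): finger opening in m.
- manip.get_grip_force(): force on a finger pad.
Only numpy, scipy, OpenCV 4.12 (cv2) and the standard library are available. Lean on these libraries where they do the work, as an engineer would, in place of code of your own. Each camera call takes 0.05 s, during which the arm holds its last target. There are 200 camera calls.

## Working session

There is one attempt and no reset: what is moved stays moved. The work goes in short steps, each a Python script; the robot and the scene stay as the last script left them, time stands still between calls to the robot, and variables do not carry over. Pictures are saved under pics/ and viewed, at most 10 in all, crops included, and the job is handed in when it is done.

```bash
mkdir -p pics; python3 - <<'E'
from rig import manip
import cv2,numpy as np
for n in("scene","top"):
    c=manip.camera(n);cv2.imwrite(f"pics/{n}0.png",c["image"][:,:,::-1])
    print(n,{k:c[k] for k in("fx","fy","cx","cy","k1")});print(np.round(c["cam_to_world"],4).tolist())
print(manip.get_time(),manip.get_ee_rot(),manip.get_width(),manip.get_contact_force())
E
```

```text
scene {'fx': 493.59013391436724, 'fy': 493.59013391436724, 'cx': 267.9546826205331, 'cy': 206.51440217393676, 'k1': -0.17265637516919266}
[[-0.8316, 0.3277, -0.4485, 1.091], [0.5553, 0.4774, -0.681, 0.7365], [-0.0091, -0.8153, -0.5789, 0.7855], [0.0, 0.0, 0.0, 1.0]]
top {'fx': 385.7243003671174, 'fy': 385.7243003671174, 'cx': 279.86994612078547, 'cy': 200.4027374603984, 'k1': -0.1026573944048969}
[[-0.0595, -0.9699, 0.2361, 0.3074], [-0.9982, 0.0588, -0.0102, -0.0732], [-0.0039, -0.2362, -0.9717, 0.987], [0.0, 0.0, 0.0, 1.0]]
0.1 [-3.81970350e-01 -3.11805208e+00  2.30174554e-03] 0.08544211319240061 [-0.16280303 -0.27165016 -0.38203363]
```

View pics/top0.png

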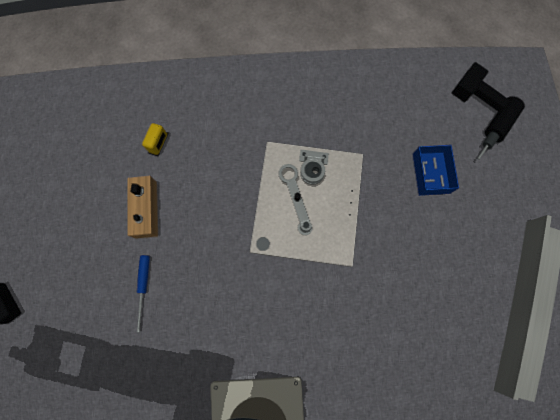

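View pics/scene0.png

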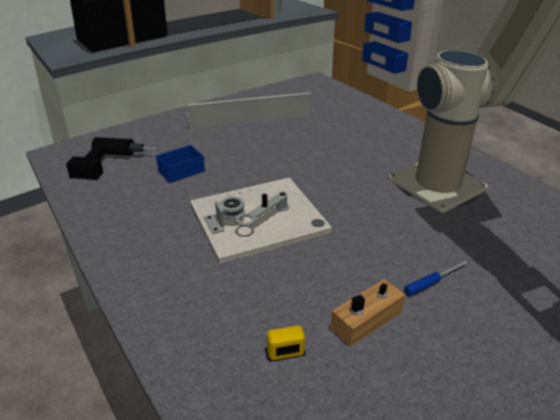

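Top view: panel corners are near (267,142), (363,154), (353,266) and (251,252). The clevis is at about (313,170), the eye at (289,174), the post at (297,197), and the stay pivot at (306,227). The stand is at about (143,207), with the big pin's grip at (137,189) and the small pin at (138,218). I'll enlarge these areas.

```bash
python3 - <<'E'
import cv2,numpy as np
t=cv2.imread("pics/top0.png");s=cv2.imread("pics/scene0.png")
a=cv2.resize(t[138:272,245:370],None,fx=4.4,fy=4.4,interpolation=cv2.INTER_CUBIC)
b=cv2.resize(t[170:245,120:160],None,fx=5,fy=5,interpolation=cv2.INTER_CUBIC)
im=np.zeros((590,760,3),np.uint8);im[:a.shape[0],:a.shape[1]]=a;im[:b.shape[0],555:555+b.shape[1]]=b
cv2.imwrite("pics/c1.png",im)
a=cv2.resize(s[175:260,180:340],None,fx=5,fy=5,interpolation=cv2.INTER_CUBIC);cv2.imwrite("pics/c2.png",a)
E
```

```text
(no output)
```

View pics/c1.png

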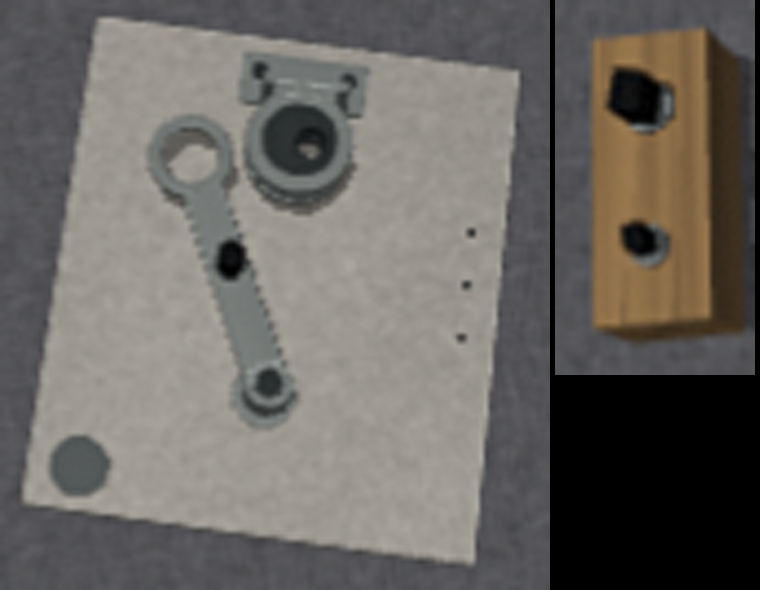

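View pics/c2.png

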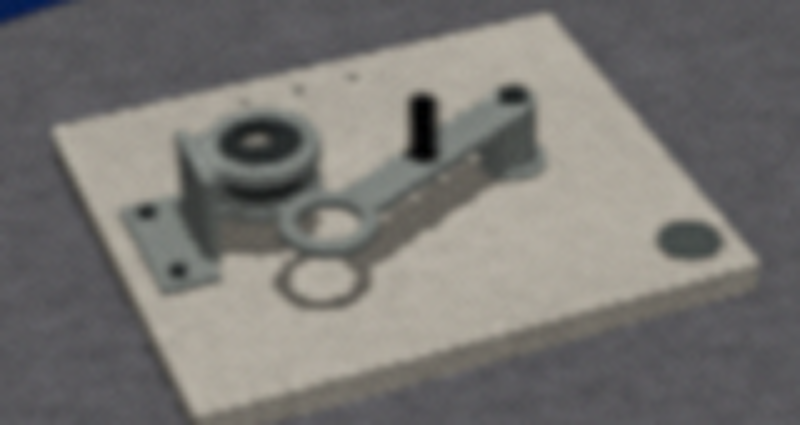

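The bush's hole shows: in the top crop, the bush centre is at (299.5,137.5) and the hole at about (311,143). That puts it about 7 mm off toward −y and slightly −x, matching the stated eccentricity. Next I compute poses from both views.

```bash
cat > h.py <<'E'
from rig import manip
import numpy as np, cv2
from scipy.spatial.transform import Rotation as R
from scipy.optimize import least_squares
def ray(c,uv):
    K=np.array([[c["fx"],0,c["cx"]],[0,c["fy"],c["cy"]],[0,0,1]])
    p=cv2.undistortPoints(np.array([[uv]],float),K,np.array([c["k1"],0,0,0.]))[0,0]
    T=np.array(c["cam_to_world"]);return T[:3,3],T[:3,:3]@np.array([p[0],p[1],1])
def onz(c,uv,z):
    o,d=ray(c,uv);return (o+d*(z-o[2])/d[2])[:2]
def proj(c,P):
    K=np.array([[c["fx"],0,c["cx"]],[0,c["fy"],c["cy"]],[0,0,1]]);T=np.linalg.inv(np.array(c["cam_to_world"]))
    return cv2.projectPoints(np.array([P],float),cv2.Rodrigues(T[:3,:3])[0],T[:3,3],K,np.array([c["k1"],0,0,0.]))[0][0,0]
def un(p,s,off): return (np.array(p)+.5)/s-.5+np.array(off)
def fit(local,world):
    l=np.array(local);w=np.array(world);lc,wc=l.mean(0),w.mean(0);a=l-lc;b=w-wc
    th=np.arctan2((a[:,0]*b[:,1]-a[:,1]*b[:,0]).sum(),(a*b).sum());r=np.array([[np.cos(th),-np.sin(th)],[np.sin(th),np.cos(th)]])
    t=wc-r@lc;return t,th,r,(w-(l@r.T+t))*1e3
def ori(th): # tool down, closing (y) along world heading th
    x=np.array([np.sin(th),-np.cos(th),0]);y=np.array([np.cos(th),np.sin(th),0])
    x=np.cross(y,[0,0,-1]);return R.from_matrix(np.c_[x,y,[0,0,-1]]).as_rotvec()
E
python3 - <<'E'
from h import *
np.set_printoptions(precision=4,suppress=True)
T=manip.camera("top");S=manip.camera("scene")
L=[(.15,.13),(.15,-.13),(-.15,-.13),(-.15,.13)]
ct=lambda p:un(p,4.4,(245,138)); cs=lambda p:un(p,5,(180,175)); cb=lambda p:un((p[0]-555,p[1]),5,(120,170))
for n,c,f,P,q in(("top",T,ct,[(98,17),(519,71),(474,563),(23,502)],dict(bush=(299.5,137.5,.07),hole=(311,143,.07),eye=(190,158,.059),post=(231,255,.093))),
               ("scene",S,cs,[(195,416),(52,130),(550,12),(760,262)],dict(bush=(261,143,.07),eye=(330,220,.059),post=(424,98,.093)))):
    t,th,r,e=fit(L,[onz(c,f(p),.018) for p in P]);print(n,"panel",t,th,"res",e.round(1).tolist())
    print(" pivot",t+r@[-.07,0],"clevis",t+r@[.07,0])
    for k,v in q.items():
        w=onz(c,f(v[:2]),v[2]);l=r.T@(w-t);print(" ",k,w,"local",l*1e3,"ang",np.arctan2(l[1],l[0]+.07))
t,th,r,e=fit([(.075,.03),(.075,-.03),(-.075,-.03),(-.075,.03)],[onz(T,cb(p),.055) for p in[(593,40),(708,30),(712,320),(597,330)]])
print("stand",t,th,e.round(1).tolist(),"holes",t+r@[.036,0],t+r@[-.036,0])
a=onz(T,cb((633,95)),.09);b=onz(T,cb((639,240)),.077);print("pins by grip",a,b)
s=cv2.imread("pics/scene0.png");t_=cv2.imread("pics/top0.png")
A=cv2.resize(s[280:345,325:410],None,fx=7,fy=7,interpolation=cv2.INTER_CUBIC);B=cv2.resize(t_[178:205,127:150],None,fx=8,fy=8,interpolation=cv2.INTER_CUBIC)
im=np.zeros((460,790,3),np.uint8);im[:A.shape[0],:A.shape[1]]=A;im[:B.shape[0],600:600+B.shape[1]]=B;im=cv2.convertScaleAbs(im,alpha=1.6,beta=10);cv2.imwrite("pics/c3.png",im)
E
```

```text
top panel [ 0.5364 -0.1562] -0.19547122887621093 res [[-0.8, -0.4], [-0.5, 0.7], [0.7, 0.5], [0.6, -0.7]]
 pivot [ 0.4677 -0.1426] clevis [ 0.605  -0.1698]
  bush [ 0.6062 -0.1695] local [71.0975  0.471 ] ang 0.0033378641320220936
  hole [ 0.6025 -0.1758] local [68.7233 -6.3781] ang -0.04594445265316347
  eye [ 0.6012 -0.1071] local [54.0955 60.7942] ang 0.4555336698149665
  post [ 0.534  -0.1245] local [-8.4814 30.6169] ang 0.461794543186502
scene panel [ 0.535  -0.1561] -0.19501591926439063 res [[0.7, -1.0], [0.8, 1.7], [-1.6, -0.1], [0.1, -0.5]]
 pivot [ 0.4663 -0.1425] clevis [ 0.6037 -0.1696]
  bush [ 0.6043 -0.169 ] local [70.4351  0.7577] ang 0.005395264394861907
  eye [ 0.6022 -0.1064] local [56.249  61.7006] ang 0.45458389841362873
  post [ 0.5323 -0.1275] local [-8.1911 27.4852] ang 0.4184219606258559
stand [0.5432 0.2719] 0.03875344464828864 [[0.8, 0.5], [-0.1, -0.2], [-0.6, 0.6], [-0.1, -0.9]] holes [0.5792 0.2733] [0.5072 0.2705]
pins by grip [0.5765 0.2697] [0.5065 0.2694]
```

View pics/c3.png

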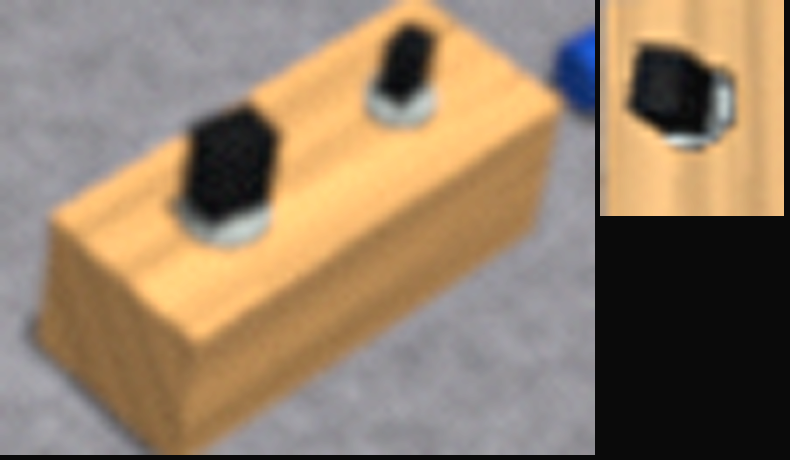

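```bash
cat >> h.py <<'E'
def grip_fit(cams,x0,z0,hx,hy,h,roi=25,f=6):
    """fit (x,y,yaw) of dark box grip in pictures; returns best"""
    obs=[]
    for c in cams:
        u=np.round(proj(c,[x0[0],x0[1],z0+h/2])).astype(int)-roi//2
        g=cv2.resize(c["image"][u[1]:u[1]+roi,u[0]:u[0]+roi].max(2),None,fx=f,fy=f,interpolation=cv2.INTER_CUBIC)
        obs.append((c,u,g<60))
    def iou(p):
        s=0
        for c,u,m in obs:
            C,Sn=np.cos(p[2]),np.sin(p[2])
            pts=[proj(c,[p[0]+C*a-Sn*b,p[1]+Sn*a+C*b,z]) for a in(-hx,hx) for b in(-hy,hy) for z in(z0,z0+h)]
            q=((np.array(pts)-u+.5)*f-.5).astype(np.float32)
            k=np.zeros(m.shape,np.uint8);cv2.fillConvexPoly(k,cv2.convexHull(q).round().astype(int),1)
            s+=(k&m).sum()/(k|m).sum()
        return s/len(obs)
    from scipy.optimize import minimize
    best=max((lambda r:(-r.fun,r.x))(minimize(lambda p:-iou(p),[*x0,y],method="Nelder-Mead",options=dict(initial_simplex=np.array([[*x0,y],[x0[0]+.004,x0[1],y],[x0[0],x0[1]+.004,y],[*x0,y+.3]])))) for y in np.arange(0,3.1,.4)) if False else None
    res=[]
    for y in np.arange(0,3.1,.39):
        sx=np.array([[*x0,y],[x0[0]+.004,x0[1],y],[x0[0],x0[1]+.004,y],[*x0,y+.3]])
        r=minimize(lambda p:-iou(p),sx[0],method="Nelder-Mead",options=dict(initial_simplex=sx));res.append((-r.fun,r.x))
    return sorted(res,key=lambda r:-r[0])
E
sed -i '/if False else None/d' h.py
python3 - <<'E'
from h import *
np.set_printoptions(precision=4,suppress=True)
T=manip.camera("top");S=manip.camera("scene")
for cams in([T,S],[T],[S]):
    for r in grip_fit(cams,(.578,.272),.060,.011,.008,.03)[:3]:print(r)
    print()
piv=np.array([.4672,-.1425]);ph=.455-.195
p=piv+.07*np.array([np.cos(ph),np.sin(ph)])
manip.command_gripper(.045)
o=ori(ph+np.pi/2)
manip.move_to([*p,.16],o);manip.servo_line([*p,.087],rate=.1)
manip.command_gripper(.0,f_grip=40)
print(p,manip.get_position(),manip.get_width(),manip.get_grip_force(),manip.get_contact_force(),manip.get_joint_positions(),manip.get_time())
E
```

```text
(np.float64(0.8445076008343935), array([0.5793, 0.2732, 2.7063]))
(np.float64(0.8430185209613806), array([0.5795, 0.2736, 2.8161]))
(np.float64(0.8399663308224792), array([0.5797, 0.2734, 2.9085]))

(np.float64(0.8654753040456689), array([0.5797, 0.2741, 2.8296]))
(np.float64(0.8625803262481463), array([ 0.5798,  0.2739, -0.3411]))
(np.float64(0.8613738178198108), array([0.5797, 0.2734, 2.7388]))

(np.float64(0.862917640588478), array([0.5784, 0.273 , 2.403 ]))
(np.float64(0.8620360262008734), array([0.5786, 0.2731, 2.4105]))
(np.float64(0.8583573289455643), array([0.5787, 0.2735, 2.2337]))

[ 0.5348 -0.1245] [ 0.5355 -0.1248  0.0879] 0.014563132695233167 38.93963634967804 [ 0.1669 -0.5734  6.8246] [-0.2505  0.5601  1.8887 -0.0002  0.691  -2.0812] 4.9417
```

```bash
python3 - <<'E'
from h import *
np.set_printoptions(precision=4,suppress=True)
piv=np.array([.4672,-.1425]);z=.0875
for th in np.linspace(.455,0,7)[1:]:
    ph=th-.195
    manip.servo_line([*(piv+.07*np.array([np.cos(ph),np.sin(ph)])),z],ori(ph+np.pi/2),rate=.05)
    print(round(th,3),manip.get_contact_force())
manip.hold(.2);print(manip.get_position(),manip.get_contact_force(),manip.get_width())
manip.command_gripper(.045);manip.hold(.1);p=manip.get_position();print(p)
manip.servo_line([p[0],p[1],.16],rate=.2)
manip.set_joints([.9,*manip.get_joint_positions()[1:]])
for n in("top","scene"):
    c=manip.camera(n);cv2.imwrite(f"pics/{n}1.png",c["image"][:,:,::-1])
t=cv2.imread("pics/top1.png");s=cv2.imread("pics/scene1.png")
a=cv2.resize(t[148:240,275:345],None,fx=6,fy=6,interpolation=cv2.INTER_CUBIC)
b=cv2.resize(s[185:240,200:272],None,fx=5,fy=5,interpolation=cv2.INTER_CUBIC)
im=np.zeros((560,790,3),np.uint8);im[:a.shape[0],:a.shape[1]]=a;im[:b.shape[0],425:425+b.shape[1]]=b;cv2.imwrite("pics/c4.png",im)
print(manip.get_time())
E
```

```text
0.379 [ 1.5948 -2.3632  2.1097]
0.303 [ 2.6653 -1.7339  2.9893]
0.228 [ 4.6712 -1.7186  3.1578]
0.152 [ 5.2708 -1.825   3.5962]
0.076 [ 5.9435 -0.8273  3.1448]
0.0 [ 5.8773 -1.9801  2.365 ]
[ 0.5369 -0.1564  0.0879] [ 5.2334 -0.7371  3.413 ] 0.014635201028851397
[ 0.5355 -0.1559  0.0873]
10.0667
```

View pics/c4.png

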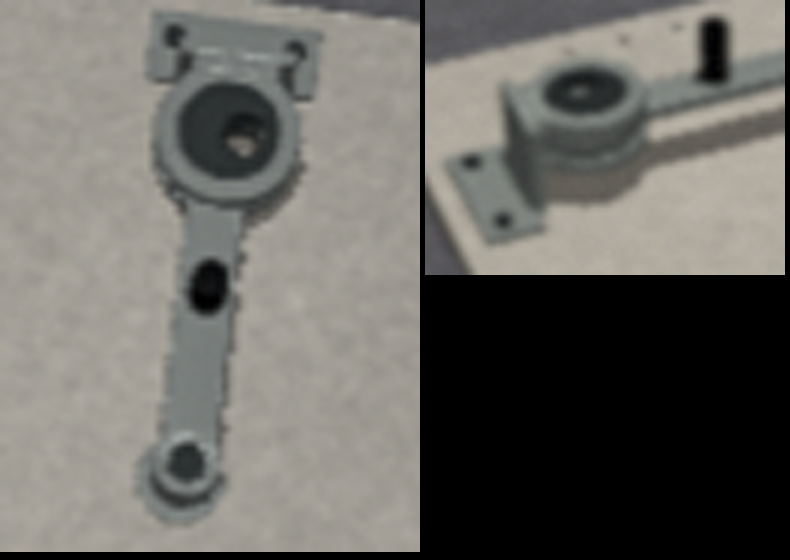

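```bash
python3 - <<'E'
from h import *
np.set_printoptions(precision=4,suppress=True)
T=manip.camera("top");f=lambda p:un(p,6,(275,148));t=np.array([.5364,-.1562]);th=-.1953;r=np.array([[np.cos(th),-np.sin(th)],[np.sin(th),np.cos(th)]])
for k,v in dict(a=(215,220,.059),b=(191,430,.059),post=(209.5,276,.093),postbot=(208,296,.059+.01),bush=(229,131,.07),hole=(243,136,.07)).items():
    w=onz(T,f(v[:2]),v[2]);print(k,w,(r.T@(w-t))*1e3)
# arm edges by gradient: rows across the arm, world-rectified samples
g=cv2.cvtColor(T["image"],cv2.COLOR_RGB2HSV)[:,:,1].astype(np.float32);G=T["image"][:,:,0].astype(np.float32)
for x in(-.04,-.03,-.02,.02,.025):
    ys=np.arange(-.03,.03,.0005);uv=np.array([proj(T,[*(t+r@[x,y]),.059]) for y in ys],np.float32)
    l=cv2.remap(G,uv[:,:1],uv[:,1:],cv2.INTER_CUBIC)[:,0];d=np.gradient(cv2.GaussianBlur(l[:,None],(1,9),2)[:,0])
    i=ys>0;print(x,"edges",ys[i][np.argmax(d[i])]*1e3,ys[~i][np.argmin(d[~i])]*1e3)
E
```

```text
a [ 0.5698 -0.1618] [33.8086  1.0167]
b [ 0.4815 -0.145 ] [-55.9975   0.3225]
post [ 0.5371 -0.1545] [0.347  1.8083]
postbot [ 0.5349 -0.1554] [-1.6666  0.4819]
bush [ 0.6047 -0.1696] [69.6359  0.1255]
hole [ 0.6022 -0.1752] [68.2534 -5.9033]
-0.04 edges 13.500000000000039 -13.499999999999984
-0.03 edges 14.50000000000004 -11.999999999999982
-0.02 edges 13.000000000000039 -13.499999999999984
0.02 edges 14.50000000000004 -13.499999999999984
0.025 edges 14.00000000000004 -10.999999999999982
```

```bash
python3 - <<'E'
from h import *
np.set_printoptions(precision=4,suppress=True)
p=[.5793,.2732];o=ori(-.40+np.pi/2)
manip.command_gripper(.05)
manip.move_to([*p,.16],o);manip.servo_line([*p,.0865],rate=.1)
print(manip.get_contact_force())
manip.command_gripper(0,f_grip=60)
print(manip.get_position(),manip.get_width(),manip.get_grip_force(),manip.get_contact_force())
manip.servo_line([*p,.19],rate=.12);print(manip.get_contact_force(),manip.get_width())
h=[.6018,-.1758]
manip.move_to([*h,.19],o);manip.servo_line([*h,.160],rate=.1);manip.hold(.2)
print(manip.get_position(),manip.get_contact_force(),manip.get_torque())
for n in("top","scene"):
    c=manip.camera(n);cv2.imwrite(f"pics/{n}2.png",c["image"][:,:,::-1])
t=cv2.imread("pics/top2.png");s=cv2.imread("pics/scene2.png")
a=cv2.resize(t[140:240,265:350],None,fx=4,fy=4,interpolation=cv2.INTER_CUBIC)
b=cv2.resize(s[145:235,195:275],None,fx=5.5,fy=5.5,interpolation=cv2.INTER_CUBIC)
im=np.zeros((500,790,3),np.uint8);im[:a.shape[0],:a.shape[1]]=a;im[:b.shape[0],345:345+b.shape[1]]=b;cv2.imwrite("pics/c5.png",im)
print(manip.get_time())
E
```

```text
[-0.1365  0.3672 -0.4949]
[0.5798 0.2734 0.0875] 0.017522610687091957 58.554773703217506 [-1.18   -0.8554  5.727 ]
[-0.313  -0.2512 -1.5713] 0.017230499275111614
[ 0.6023 -0.1759  0.1606] [-0.916  -0.1502 -0.4624] [-0.0455 -0.016  -0.0138]
16.1833
```

View pics/c5.png

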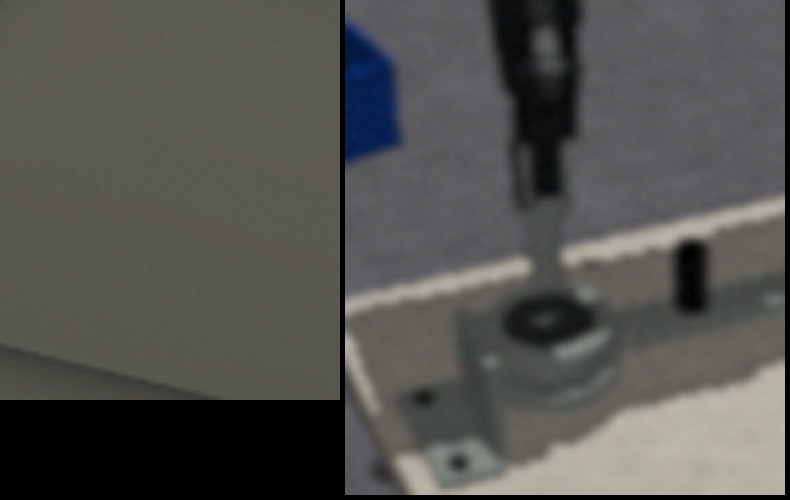

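```bash
python3 - <<'E'
from h import *
S=manip.camera("scene");p=manip.get_position()
f=lambda P:(proj(S,P)-[195,145]+.5)*5.5-.5+[345,0]
for z in(.130,.118,.110,.092,.088,.07):print(z,f([p[0],p[1],z]).round(1))
print("bush",f([.605,-.1696,.07]).round(1)); print("1mm x",f([p[0]+.001,p[1],.088])-f([p[0],p[1],.088]),"1mm y",f([p[0],p[1]+.001,.088])-f([p[0],p[1],.088]))
g=S["image"].astype(int)
for r in (183,186,189,192,194,196):print(r,g[r,284-60:302-55].sum(1).tolist() if False else g[r,222:242].sum(1).tolist())
E
```

```text
0.13 [539.4 204.2]
0.118 [540.8 226.6]
0.11 [541.7 241.4]
0.092 [543.8 274.3]
0.088 [544.2 281.5]
0.07 [546.3 313.7]
bush [547.6 322.2]
1mm x [-1.8830974   0.69395326] 1mm y [1.09631774 1.00769324]
183 [278, 280, 273, 252, 225, 195, 192, 205, 217, 222, 235, 225, 224, 239, 261, 279, 290, 290, 290, 288]
186 [274, 274, 276, 279, 271, 255, 235, 230, 237, 235, 228, 225, 250, 267, 277, 270, 272, 270, 273, 280]
189 [270, 269, 267, 268, 268, 260, 240, 225, 235, 230, 229, 225, 268, 326, 361, 395, 432, 461, 469, 479]
192 [338, 357, 392, 427, 459, 437, 359, 269, 231, 234, 224, 251, 344, 435, 458, 414, 356, 325, 332, 349]
194 [506, 498, 483, 473, 464, 437, 363, 261, 229, 232, 225, 220, 239, 266, 294, 291, 277, 265, 265, 270]
196 [356, 332, 302, 282, 278, 266, 247, 226, 230, 231, 224, 217, 227, 248, 274, 297, 308, 300, 290, 286]
```

```bash
cat > ins.py <<'E'
from h import *
import time
np.set_printoptions(precision=4,suppress=True)
def F(n=3):
    return np.mean([manip.get_contact_force() for _ in range(n)],0)
def descend(xy,z,zend,base,step=.001,lim=10.,k=.00012,log=True):
    """step down following lateral force; stop when push exceeds lim. returns xy,z,reason"""
    xy=np.array(xy,float)
    while z>zend+1e-6:
        z=max(z-step,zend);manip.servo_line([*xy,z],rate=.02)
        f=F()-base
        if log:print("z %.4f xy %.4f %.4f F %.1f %.1f %.1f t %.1f"%(manip.get_position()[2],*xy,*f,manip.get_time()))
        if f[2]>lim:return xy,z,f
        s=k*f[:2];n=np.linalg.norm(s)
        if n*1e3>.12: xy=xy+s*min(1,.0004/n)
    return xy,z,None
E
python3 - <<'E'
from ins import *
h=[.6025,-.1762]
manip.servo_line([*h,.150],rate=.06);manip.hold(.2);b=F();print("base",b)
print(descend(h,.147,.128,b,step=.001))
print(manip.get_position(),manip.get_width())
E
```

```text
base [-0.8055  0.6028 -0.8155]
z 0.1458 xy 0.6025 -0.1762 F 1.6 -0.3 -0.2 t 17.1
z 0.1450 xy 0.6027 -0.1762 F 0.9 -0.5 0.0 t 17.4
z 0.1439 xy 0.6028 -0.1763 F 1.6 -0.1 -0.1 t 17.6
z 0.1429 xy 0.6030 -0.1763 F 0.6 0.2 0.2 t 17.9
z 0.1419 xy 0.6030 -0.1763 F 1.6 -1.0 0.7 t 18.1
z 0.1410 xy 0.6032 -0.1764 F 0.6 -1.3 -0.3 t 18.4
z 0.1400 xy 0.6033 -0.1766 F 1.1 -0.2 0.1 t 18.6
z 0.1390 xy 0.6034 -0.1766 F 1.5 -1.5 -0.8 t 18.9
z 0.1379 xy 0.6036 -0.1768 F 0.8 -1.6 -0.7 t 19.1
z 0.1369 xy 0.6037 -0.1770 F 0.6 -0.4 0.6 t 19.4
z 0.1359 xy 0.6037 -0.1770 F 0.8 -0.6 -0.5 t 19.6
z 0.1349 xy 0.6038 -0.1770 F 0.8 -0.2 -0.2 t 19.9
z 0.1339 xy 0.6038 -0.1770 F 0.4 -0.2 -1.0 t 20.1
z 0.1329 xy 0.6038 -0.1770 F 0.4 -0.2 0.6 t 20.4
z 0.1319 xy 0.6038 -0.1770 F 1.0 -0.9 -0.2 t 20.6
z 0.1309 xy 0.6039 -0.1772 F 1.3 -0.7 0.2 t 20.9
z 0.1299 xy 0.6041 -0.1772 F 1.0 -0.6 0.1 t 21.1
z 0.1289 xy 0.6042 -0.1773 F 1.2 -0.9 0.1 t 21.4
z 0.1279 xy 0.6043 -0.1774 F 0.4 -0.7 -0.7 t 21.6
(array([ 0.6043, -0.1774]), 0.128, None)
[ 0.6043 -0.1774  0.1279] 0.017264763189532132
```

```bash
sed -i 's/n\*1e3>.12/n*1e3>.3/' ins.py; python3 - <<'E'
from ins import *
print(descend([.6040,-.1772],.128,.1035,np.array([-.2,.1,-.8]),step=.0015,lim=10))
print(manip.get_position(),manip.get_width())
E
```

```text
z 0.1264 xy 0.6040 -0.1772 F 0.6 -0.1 -0.6 t 21.9
z 0.1249 xy 0.6040 -0.1772 F -0.4 0.1 -0.3 t 22.1
z 0.1234 xy 0.6040 -0.1772 F 1.1 0.7 -0.0 t 22.4
z 0.1219 xy 0.6040 -0.1772 F -0.3 -1.2 -1.3 t 22.6
z 0.1204 xy 0.6040 -0.1772 F 0.3 0.3 -0.7 t 22.9
z 0.1189 xy 0.6040 -0.1772 F 0.2 -0.9 -0.8 t 23.1
z 0.1173 xy 0.6040 -0.1772 F 0.5 0.0 -1.0 t 23.4
z 0.1159 xy 0.6040 -0.1772 F 0.6 -0.1 -1.0 t 23.6
z 0.1144 xy 0.6040 -0.1772 F 0.0 -0.5 -0.2 t 23.9
z 0.1129 xy 0.6040 -0.1772 F -0.1 -0.1 -0.2 t 24.1
z 0.1114 xy 0.6040 -0.1772 F 0.7 0.1 -1.0 t 24.4
z 0.1099 xy 0.6040 -0.1772 F 0.7 -0.1 -0.2 t 24.6
z 0.1084 xy 0.6040 -0.1772 F -0.0 -0.0 0.0 t 24.9
z 0.1069 xy 0.6040 -0.1772 F 0.4 0.1 -1.0 t 25.1
z 0.1053 xy 0.6040 -0.1772 F -0.3 -1.0 -0.7 t 25.4
z 0.1038 xy 0.6040 -0.1772 F -0.2 -0.4 0.6 t 25.6
z 0.1035 xy 0.6040 -0.1772 F 0.3 0.1 -0.8 t 25.9
(array([ 0.604 , -0.1772]), 0.1035, None)
[ 0.604  -0.1772  0.1035] 0.017482471633192775
```

```bash
python3 - <<'E'
from ins import *
print(descend([.6040,-.1772],.1035,.0975,np.array([-.2,.1,-.8]),step=.0005,lim=8,k=0))
print(manip.get_position(),manip.get_width())
s=manip.camera("scene")["image"][:,:,::-1]
cv2.imwrite("pics/c6.png",cv2.resize(s[150:240,190:300],None,fx=6,fy=6,interpolation=cv2.INTER_CUBIC))
E
```

```text
z 0.1030 xy 0.6040 -0.1772 F 0.2 1.1 0.6 t 26.1
z 0.1026 xy 0.6040 -0.1772 F 0.5 -0.3 0.6 t 26.4
z 0.1025 xy 0.6040 -0.1772 F -1.3 0.4 5.4 t 26.6
z 0.1025 xy 0.6040 -0.1772 F -2.9 0.4 10.0 t 26.9
(array([ 0.604 , -0.1772]), 0.10149999999999999, array([-2.8969,  0.4497,  9.9952]))
[ 0.6042 -0.1773  0.1025] 0.017406736661063748
```

View pics/c6.png

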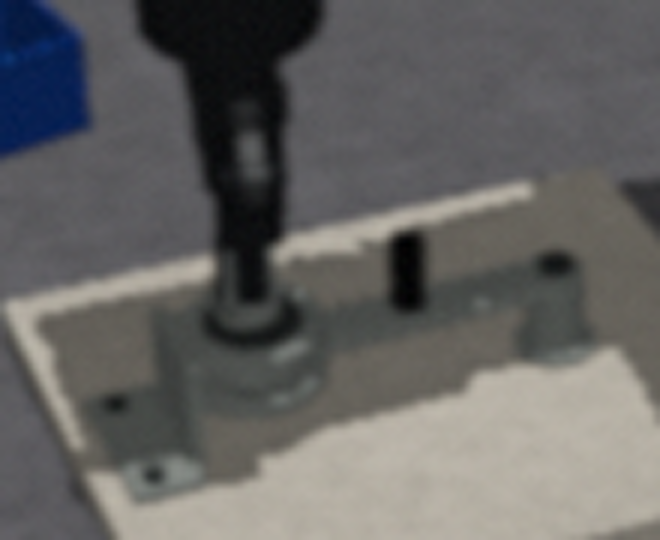

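The flange is on the bush at (252,320) in the crop, and the hard stop came at exactly the expected height (TCP 0.1025). I'll release, retreat and check.

```bash
python3 - <<'E'
from ins import *
manip.servo_line([.604,-.1772,.1025],rate=.02)
manip.command_gripper(.05);manip.hold(.2);print(F())
p=manip.get_position()
manip.servo_line([p[0],p[1],.2],rate=.1)
manip.set_joints([.9,*manip.get_joint_positions()[1:]]);manip.hold(.3)
c=[manip.camera(n) for n in("top","scene")]
a=cv2.resize(c[0]["image"][130:275,120:370,::-1],None,fx=3,fy=3,interpolation=cv2.INTER_CUBIC)[:,:750]
cv2.imwrite("pics/full.png",c[1]["image"][:,:,::-1])
b=cv2.resize(c[1]["image"][185:235,200:290,::-1],None,fx=3.2,fy=3.2,interpolation=cv2.INTER_CUBIC)
im=np.zeros((600,760,3),np.uint8);im[:a.shape[0],:a.shape[1]]=a;im[437:437+b.shape[0],:b.shape[1]]=b
d=cv2.resize(c[1]["image"][270:370,250:480,::-1],None,fx=1.6,fy=1.6,interpolation=cv2.INTER_CUBIC);im[437:437+d.shape[0],300:300+d.shape[1]]=d
cv2.imwrite("pics/c7.png",im)
for r in grip_fit(c,(.602,-.176),.075,.011,.008,.03)[:2]:print(r)
print(manip.get_time())
E
```

```text
[-0.2892 -0.2245 -1.3089]
(np.float64(0.4979821564090283), array([ 0.6029, -0.1768,  2.6436]))
(np.float64(0.4971943302229713), array([ 0.6033, -0.177 ,  2.6566]))
31.8167
```

View pics/c7.png

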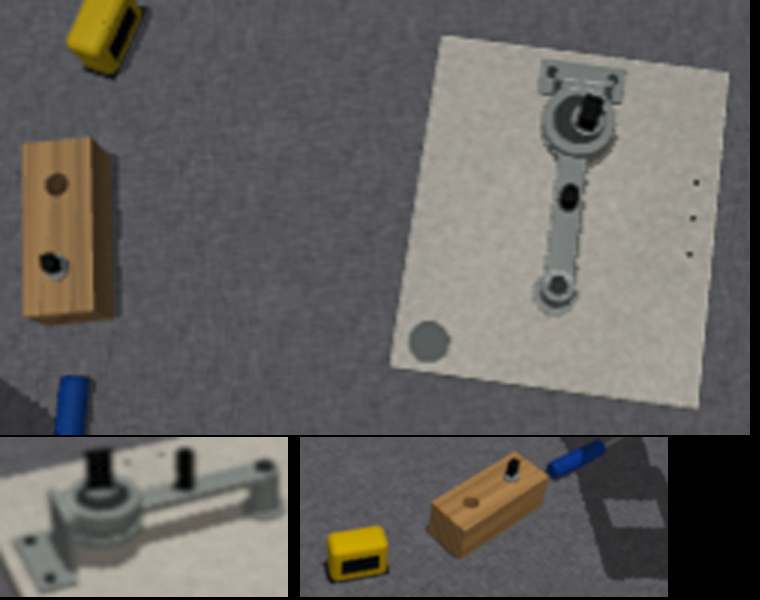

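The pin stands upright with its flange flat on the bush, at crop (588,113) in the top view. The arm is lined up with the clevis, the small pin is still in the stand, and nothing else has moved.

```bash
python3 -c "
from rig import manip
print(manip.sign_off())"
```

```text
the job is handed in; nothing more can be done
None
```

The job is handed in at about 32 s: I swung the stay's eye between the ears, passed the larger pin down until its flange stopped at the expected height, pushing with no more than about 10 N in the readings, and released it, leaving the smaller pin in the stand.

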